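Move the sample cartridge from rack to reader bay and start the run

ROBOT

A 7-joint arm with a two-finger parallel gripper is mounted at the origin on a cart in front of the work surface, level with it; the furniture and walls round the work are solid. World frame = base frame: x ahead of the robot, y to its left, z up, the work surface at z = 0. Lengths are in mm, angles in rad, forces in N, time in s.
With the tool pointing down it reaches from about 400 to 875 mm from the base axis. Payload 19.3 kg.
Tool frame: the origin (TCP) lies midway between the tips of the shut fingers; the grasp point (between the pads) lies 19 mm behind it; z points along the fingers, y is the direction in which the jaws open and shut (so a half turn about z gives the same grasp; the last joint's range is limited). The gripper opens to 85 mm and grips with 20 to 120 N. Pads are 22 mm wide; open, the fingers measure 114 mm over their backs; the gripper's body (76 mm by 85 mm) begins 54 mm behind the grasp point. The pads swing forward as they close: fully open they stand 13 mm farther back than shut.
Start: joints at [1.036, 0.521, -0.036, 1.599, 0.021, 1.021, -0.113], TCP at [280.125, -558.699, 206.891] pointing down, gripper open.
Joint ranges: [-2.91, 2.91], [-0.3, 2.13], [-1.5, 1.42], [0.17, 2.43], [-1.26, 4.41], [0.16, 1.93], [-2.52, 2.52]. Speed limits (rad/s): [1.89, 1.89, 2.39, 2.39, 3.01, 3.01, 3.01].

INTERFACE

Orientations are given as a rotation vector (axis times angle).
In Python, from cell import robot gives the robot as it stands. The module is installed in compiled form; this text tells all that it offers.
- The arm moves only by the tool arm_command, never from a script. Its argument "commands" is text: rows parted by semicolons, each of 5 numbers parted by spaces: the shift along the world's x, y, z in mm, then the turn about the world's z in units of 5 degrees (1.0 is 5 degrees), then the closure, from -1 (fully open) to 1 (shut). A call has 1 to 10 rows; each row shifts and turns the commanded pose from where the row before left it; what a row does not reach is not made up. A row lasts 1/10 s, in which the tool goes at most 50 mm and 8.59 degrees, less where a joint would pass 70% of its speed; a pose out of reach is approached as far as the arm can. A call is refused whole if a number of a shift passes 50 or a number of a turn 1, either way. A call with a gripper value outside its range is refused whole. The fingers move at their own pace and stop on an object; "force" is the grip in N (left out, the last holds). Time passes only in rows, so rows that do not move let the fingers close. It gives the time, the measured TCP pose, the force and the opening at its end, in the units of the state.
- robot.get_state(): the state, without advancing time (a new reading comes with each control period).
- robot.snapshot(name): name is "side" or "top"; returns the picture (420x560x3 uint8, blue, green, red); there is no depth.
- robot.camera_model(name): a dict with "fx", "fy", "cx", "cy" (pixels), "world_to_cam" (4x4, takes a point from world to camera coordinates). Camera axes: x right, y down, z forward; pixel columns grow to the right and rows downward; lengths in mm; the calibration is good to about 2 mm. A picture is of the moment at which its call begins. camera_model takes no time and is no camera call.
- robot.sign_off(): hands the job in, once; it reports no verdict.
The state is a dict: "t": time; "joints": joint angles; "qd": joint speeds; "joint_torque": joint torques, N m; "position": TCP position; "eef_rot": TCP orientation; "contact_force": force on the tool from outside, world axes, zero at the start; "ft_torque": the same for the moment, N m; "gripper_width": opening from 0.0 (shut) to 1.0 (fully open).
Only numpy, scipy, OpenCV 4.12 (cv2) and the standard library are available. Lean on these libraries where they do the work, as an engineer would, in place of code of your own. Each camera call takes 0.05 s, during which the arm holds its last target.

TASK

Take the sample cartridge out of the rack, stand it upright in the bay of the reader, lowered gently until it rests fully home on the bay floor, and let go of it. Only then press the round start key on the reader's sloping panel with closed fingertips, firmly enough that the membrane key takes but without leaning hard on it. Leave the two square keys and the glassware and bottles around alone.

Things in the scene. Friction and masses are not known exactly. Their poses are not given: they have to be found in the camera images.
- cartridge_center (a point): Centre (50 mm over the underside) of the sample cartridge: loose upright white block with a grey top cap, 60 (its x) x 44 (its y) x 100 mm (z, up), about 0.25 kg, the same turned half round. Starts in one of the rack's slots, dividers 3 mm beside its 44 mm width: there fingers fit only closing along its x. In the bay they fit only closing along its y: put it down on free worktop and grip anew.
- rack: Fixed steel rack; origin at the centre of its underside, y along the row. Base plate 66 (x) x 178 (y) x 6 mm; four dividers, 60 deep (x), 4 thick, to 111 mm over the worktop, at y = -81, -27, 27, 81 mm, make three 50 mm slots at y = -54, 0, 54 mm, open at front, back and top. In one stands the cartridge, its x along the rack's x; a jar and a small weighing bottle stand in the other two.
- reader: Fixed white benchtop reader, 160 (x) x 215 mm (y); origin under its middle on the worktop, x to the back, y to the left. Left part (y = 5 to 115 mm): console whose top panel slopes, rising to the back by 0.28 rad (16 degrees) from 50 mm high in front to 90 mm; display behind, keys in front. Right part: low base, 22 mm high, with the open bay. The hood sash over the worktop edge (x = 0.33 m) is fully up, 1.2 m high.
- bay_floor (a point): Centre of the bay floor, 22 mm over the worktop, at y = -65 mm of the reader; the reader's axes. Front and back: aluminium cheeks, 44 mm wide, 66 mm apart inside, 112 mm high over the floor (12 mm above a seated cartridge). At the sides only lips 12 mm high, 50 mm apart inside. The cartridge stands in it with its x along the reader's x, either way round; its centre is then 50 mm over this point.
- start_key: Start key: the one round key, 30 mm across, the left one of three on the sloping panel; origin at the middle of its top face, z out of the panel (0.28 rad from vertical, towards the robot). Membrane key: spring 3 N/mm, 2 mm of travel, then rigid. It takes when fingertips press 4 N or more for 0.2 s; over 30 N harms it. Pressing straight down or square to the panel both work.
- square_key_a: Middle key, square, 18 mm, 40 mm right of the start key; origin at the middle of its top face. Not to be pressed.
- square_key_b: Right key, square, 18 mm, 66 mm right of the start key; origin at the middle of its top face. Not to be pressed.
- amber_jar: Bystander: small amber glass bottle, 43 mm across, 111 mm high, standing in a rack slot; origin at the centre of its underside.
- weighing_bottle: Bystander: small glass weighing bottle with a knobbed lid, 32 mm across, 56 mm high, standing in a rack slot; origin at the centre of its underside.
- brown_bottle: Bystander: brown bottle with a black cap, 72 mm across, 171 mm high, standing on the worktop in front of the reader; origin at the centre of its underside.
- wash_bottle: Bystander: milky squeeze bottle with pointed cap, 74 mm across, 188 mm high, standing left of the reader; origin at the centre of its underside.
- cartridge: The same cartridge; origin at the centre of its underside, same axes.

How it is judged:
By the outcome, as a careful person would: the job done as asked, in the order asked, and still so for the second after the job is handed in, with the robot touching nothing.
It also fails if it takes over 64 s, if anything falls off the work surface, if the arm or the gripper's body presses on something with over 40 N, if the wrist force passes 120 N, or if a joint passes its speed limit or range.

## Working session

There is one attempt and no reset: what is moved stays moved. The work goes in short steps, Python scripts to look and compute and a tool call to move; the robot and the scene stay as the last step left them, time stands still between calls to the robot, and variables do not carry over. Pictures are saved under pics/ and viewed, and the job is handed in when it is done.

Besides the shell and the picture viewer there is one more tool, called after "Request:" as name(argument=value, ...), one argument or row to a line, values as JSON. arm_command: Moves the arm, as the interface text tells. Its arguments: {"type":"object","properties":{"commands":{"type":"string"},"force":{"type":"number"}},"required":["commands"]}

```bash
mkdir -p pics; python3 - <<'E'
from cell import robot
import cv2, numpy as np
np.set_printoptions(precision=4,suppress=True)
for n in("side","top"):
    im=robot.snapshot(n); cv2.imwrite(f"pics/{n}0.png",im)
    m=robot.camera_model(n); print(n,m["fx"],m["fy"],m["cx"],m["cy"]); print(np.array(m["world_to_cam"]))
s=robot.get_state(); print(s)
E
```

```text
side 488.81773236228685 488.81773236228685 278.7448849240297 210.38339571252072
[[  -0.9614    0.2751    0.0077  443.7678]
 [   0.2043    0.7321   -0.6498 -166.7964]
 [  -0.1844   -0.6231   -0.7601 1576.3061]
 [   0.        0.        0.        1.    ]]
top 480.56046289417276 480.56046289417276 281.8259622729323 212.45878122325917
[[  -0.1328   -0.991    -0.0137  212.1507]
 [  -0.7685    0.1117   -0.63    418.0092]
 [   0.6259   -0.0732   -0.7765 1093.7282]
 [   0.        0.        0.        1.    ]]
{'t': 0.1, 'joints': array([ 1.0358,  0.5219, -0.0363,  1.6   ,  0.0212,  1.0211, -0.1128]), 'qd': array([-0.001 , -0.0006,  0.0012, -0.0005,  0.0018,  0.0005,  0.0001]), 'joint_torque': array([  0.0054, -92.8471,   1.986 , -37.0531,   0.0184,   0.0054,
         0.0001]), 'position': array([ 279.9439, -558.4227,  206.4075]), 'eef_rot': array([-3.0562, -0.7233,  0.0005]), 'contact_force': array([0.3525, 0.2241, 0.1427]), 'ft_torque': array([0.0351, 0.0423, 0.0462]), 'gripper_width': 0.997329428653359}
```

View pics/side0.png

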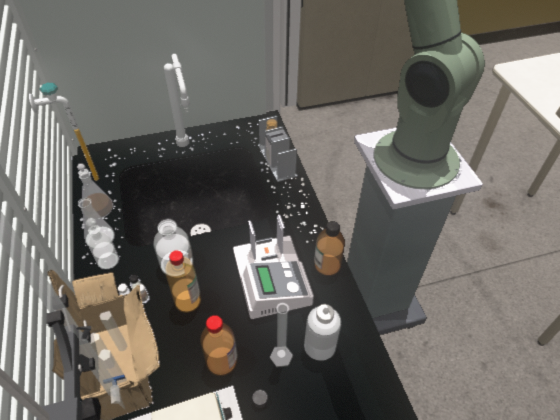

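View pics/top0.png

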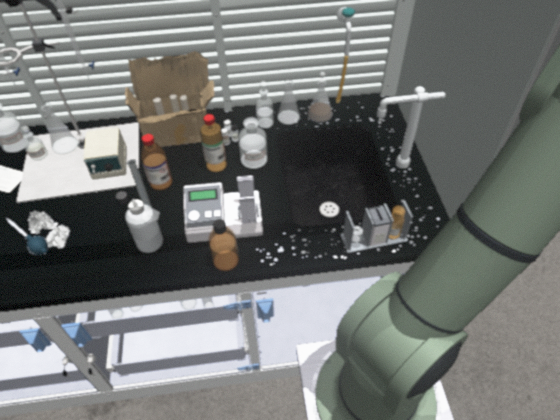

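The side view shows the rack at about (277,150) and the reader at (273,275). In the top view they are at (377,230) and (222,210). I'll zoom in on both.

```bash
python3 - <<'E'
import cv2, numpy as np
s=cv2.imread("pics/side0.png"); t=cv2.imread("pics/top0.png")
def c(im,x0,y0,w,h,k): return cv2.resize(im[y0:y0+h,x0:x0+w],None,fx=k,fy=k,interpolation=cv2.INTER_CUBIC)
cv2.imwrite("pics/s_rack.png",c(s,250,110,60,80,7))
cv2.imwrite("pics/s_read.png",c(s,225,205,100,115,5))
cv2.imwrite("pics/t_rack.png",c(t,335,190,90,70,8))
cv2.imwrite("pics/t_read.png",c(t,170,165,110,110,5))
E
```

```text
(no output)
```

View pics/s_rack.png

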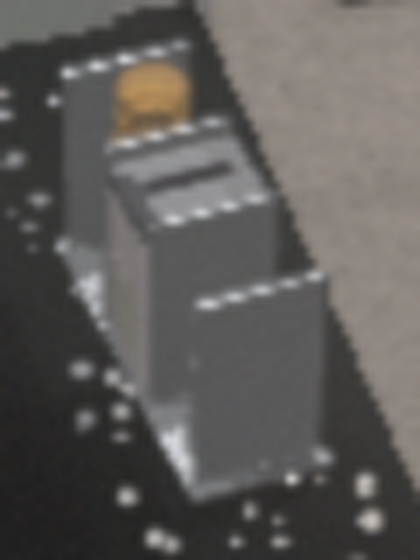

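View pics/s_read.png

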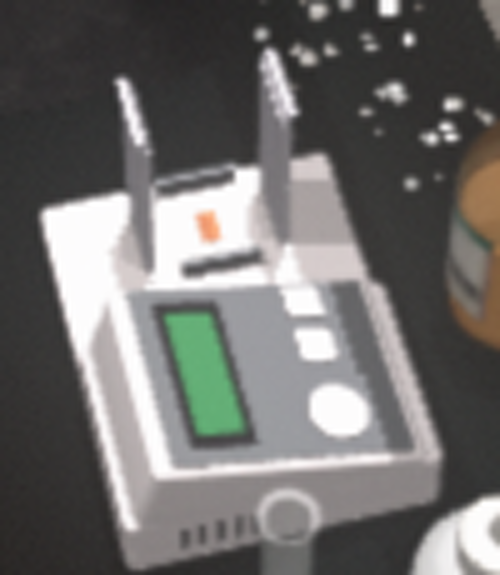

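View pics/t_rack.png

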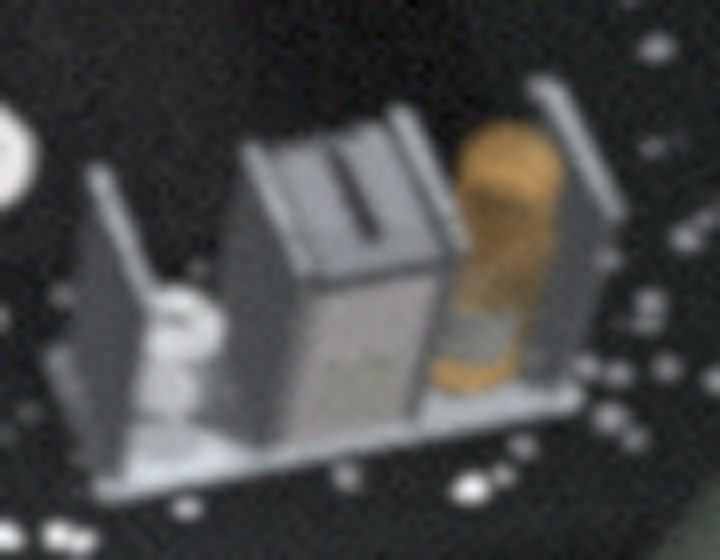

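View pics/t_read.png

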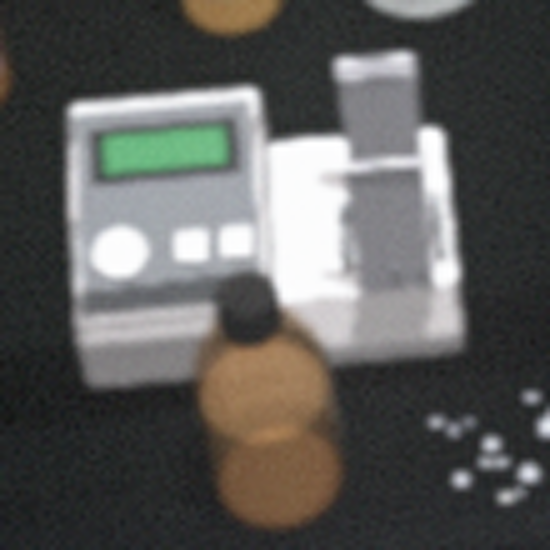

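```bash
cat > h.py <<'E'
import cv2, numpy as np
from cell import robot
np.set_printoptions(precision=2,suppress=True)
M={n:robot.camera_model(n) for n in("side","top")}
def ray(n,p):
    m=M[n];T=np.array(m["world_to_cam"]);R=T[:3,:3];o=-R.T@T[:3,3]
    d=R.T@np.array([(p[0]-m["cx"])/m["fx"],(p[1]-m["cy"])/m["fy"],1]);return o,d/np.linalg.norm(d)
def onz(n,p,z):
    o,d=ray(n,p);return (o+d*(z-o[2])/d[2])
def tri(ps,pt):
    (o1,d1),(o2,d2)=ray("side",ps),ray("top",pt)
    A=np.array([d1,-d2]).T;s=np.linalg.lstsq(A,o2-o1,rcond=None)[0]
    a,b=o1+d1*s[0],o2+d2*s[1];return (a+b)/2,np.linalg.norm(a-b)
def proj(n,P):
    m=M[n];c=(np.array(m["world_to_cam"])@np.r_[P,1])[:3];return np.array([m["fx"]*c[0]/c[2]+m["cx"],m["fy"]*c[1]/c[2]+m["cy"]])
def cr(l,k,ox,oy): return [((x+.5)/k-.5+ox,(y+.5)/k-.5+oy) for x,y in l]
def rigid(L,W):
    L,W=np.array(L,float),np.array(W)[:,:2];l0,w0=L.mean(0),W.mean(0);a,b=L-l0,W-w0
    th=np.arctan2((a[:,0]*b[:,1]-a[:,1]*b[:,0]).sum(),(a*b).sum());c,s=np.cos(th),np.sin(th);R=np.array([[c,-s],[s,c]])
    t=w0-R@l0;return t,th,W-(L@R.T+t)
E
python3 - <<'E'
from h import *
L=[(x,y) for y in(81,27,-27,-81) for x in(30,-30)]
T=cr([(100,170),(148,305),(252,150),(305,275),(400,108),(460,248),(540,80),(617,215)],8,335,190)
S=cr([(200,304),(320,275),(170,222),(268,198),(112,147),(225,122),(68,72),(187,45)],7,250,110)
for n,P in(("top",T),("side",S)):
    W=[onz(n,p,111) for p in P]; t,th,r=rigid(L,W); print(n,t,th,"\n",r)
W=[tri(a,b) for a,b in zip(S,T)]; print([w[0] for w in W],[w[1] for w in W])
# keys
kt=cr([(119,251),(191,245),(236,240)],5,170,165); ks=cr([(338,410),(315,343),(302,302)],5,225,205)
print("keys",[tri(a,b) for a,b in zip(ks,kt)])
ct=cr([(335,65),(415,57)],5,170,165); cs=cr([(147,150),(120,80)],5,225,205)
print("backcheek",[tri(a,b) for a,b in zip(cs,ct)],[onz("top",p,134) for p in ct],[onz("side",p,134) for p in cs])
ct=cr([(327,166),(423,157)],5,170,165); cs=cr([(293,112),(268,50)],5,225,205)
print("frontcheek",[tri(a,b) for a,b in zip(cs,ct)],[onz("top",p,134) for p in ct],[onz("side",p,134) for p in cs])
print("orange",[onz("side",p,22) for p in cr([(208,226),(195,180),(222,262)],5,225,205)])
E
```

```text
top [ 433.18 -107.3 ] 0.09838232232319022 
 [[-0.12 -1.96]
 [ 1.49  0.82]
 [-4.25 -0.82]
 [ 0.93  0.77]
 [ 1.3  -1.3 ]
 [-0.71  1.12]
 [ 1.29  1.84]
 [ 0.06 -0.47]]
side [ 435.78 -111.37] 0.08722847288040268 
 [[-2.75 -1.49]
 [ 3.51  0.07]
 [-9.16 -0.29]
 [ 5.89  1.3 ]
 [-2.66 -0.34]
 [ 4.97  1.88]
 [-1.67 -1.1 ]
 [ 1.86 -0.02]]
[array([455.65, -26.72, 111.89]), array([400.81, -31.73, 109.02]), array([454.74, -78.13, 113.72]), array([407.2 , -86.44, 106.94]), array([ 465.83, -132.32,  113.33]), array([ 410.99, -140.12,  106.72]), array([ 471.49, -183.52,  114.45]), array([ 413.94, -193.55,  109.8 ])] [np.float64(3.037487456449212), np.float64(5.6915823478384375), np.float64(1.6346158841383596), np.float64(5.865641813317496), np.float64(1.503171271547502), np.float64(5.683365265071035), np.float64(4.13764416822723), np.float64(3.743397444219955)]
keys [(array([538.72, 390.45,  67.01]), np.float64(3.3561361360488187)), (array([538.19, 350.16,  66.05]), np.float64(3.6313719360161496)), (array([537.69, 325.02,  66.38]), np.float64(3.094387915854068))]
backcheek [(array([600.2 , 259.66, 132.68]), np.float64(0.2895563921785843)), (array([601.79, 213.66, 131.94]), np.float64(2.9296631198254572))] [array([598.81, 259.74, 134.  ]), array([598.4 , 214.78, 134.  ])] [array([600.47, 260.5 , 134.  ]), array([602.73, 213.69, 134.  ])]
frontcheek [(array([524.05, 266.07, 139.58]), np.float64(9.22557576301353)), (array([524.99, 216.44, 134.06]), np.float64(2.9703641183405023))] [array([524.78, 269.55, 134.  ]), array([523.68, 217.54, 134.  ])] [array([524.64, 256.9 , 134.  ]), array([525.57, 214.76, 134.  ])]
orange [array([563.77, 234.28,  22.  ]), array([562.6 , 202.62,  22.  ]), array([562.71, 258.95,  22.  ])]
```

```bash
python3 - <<'E'
from h import *
t=cv2.imread("pics/top0.png");s=cv2.imread("pics/side0.png")
g=lambda im:np.clip(im.astype(float)*4-20,0,255).astype(np.uint8)
cv2.imwrite("pics/t_b.png",cv2.resize(g(t)[100:310,170:450],None,fx=2.8,fy=2.8)); cv2.imwrite("pics/s_b.png",cv2.resize(g(s)[100:310,70:350],None,fx=2.8,fy=2.8))
print("brown base t",onz("top",(225,262),0),"cap",onz("top",cr([(248,300)],5,170,165)[0],171),"side cap",onz("side",(333,229),171))
print("wash cap",onz("top",(139,206),188),onz("side",(322,314),188))
print("faucet",onz("top",(404,163),0),onz("side",(182,142),0),tri((178,62),(421,92)))
for p in[(330,210),(150,420)]:print(onz("top",p,0))
print("cart proj spot",proj("top",[430,70,0]),proj("side",[430,70,0]))
E
```

```text
brown base t [411.86 317.36   0.  ] cap [410.07 313.85 171.  ] side cap [420.6  322.97 171.  ]
wash cap [485.23 510.55 188.  ] [524.93 538.12 188.  ]
faucet [ 711.91 -281.5     0.  ] [ 714.6  -281.06    0.  ] (array([ 683.92, -264.13,  304.34]), np.float64(3.8435835025113767))
[552.68  -5.66   0.  ]
[ 17.65 507.23   0.  ]
cart proj spot [312.15 246.21] [295.44 201.07]
```

View pics/t_b.png

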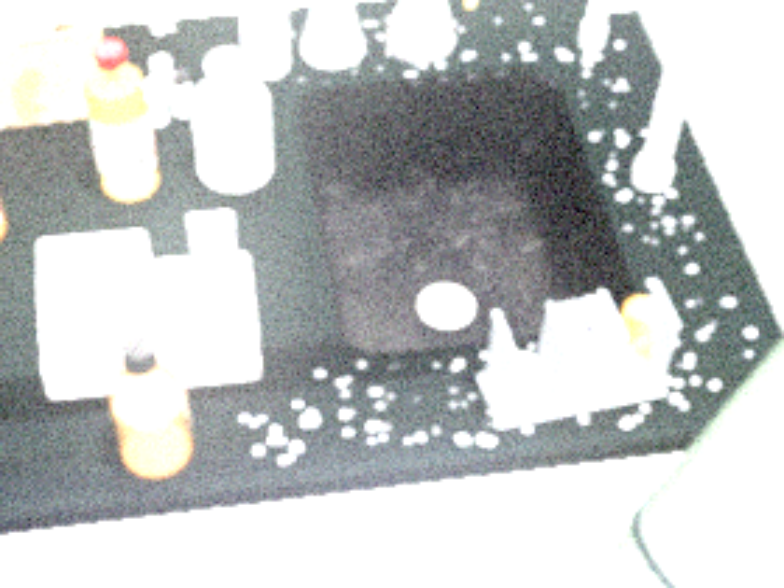

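View pics/s_b.png

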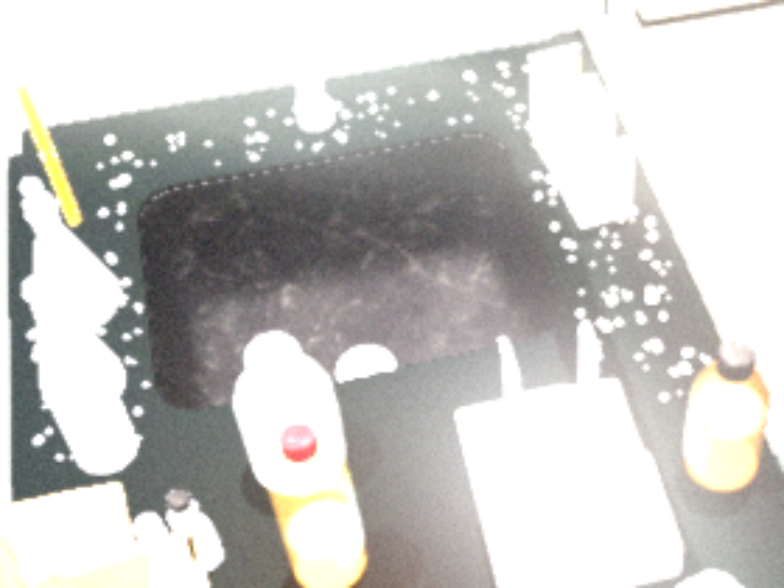

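Request:
arm_command(
  commands="11 32 0 0.98 -1;11 32 0 0.98 -1;11 32 0 0.98 -1;11 32 0 0.98 -1;11 32 0 0.98 -1;11 32 0 0.98 -1;11 32 0 0.98 -1;11 32 0 0.98 -1;11 32 0 0.98 -1;11 32 0 0.98 -1",
  force=40,
)

```text
t: 1.1
position: [390.2, -237.4, 206.8]
eef_rot: [-2.478, -1.93, 0.0]
contact_force: [1.0, -1.8, -0.7]
gripper_width: 1.002
```

Request:
arm_command(
  commands="11 32 0 0.98 -1;11 32 0 0.98 -1;11 32 0 0.98 -1;11 32 0 1 -1;0 0 0 0 -1;0 0 0 0 -1",
)

```text
t: 1.7
position: [434.1, -110.3, 206.7]
eef_rot: [-2.115, -2.323, 0.0]
contact_force: [-0.4, -1.1, -0.8]
gripper_width: 1.004
```

```bash
cat >> h.py <<'E'
from scipy.spatial.transform import Rotation as Ro
def st():
    s=robot.get_state();R=Ro.from_rotvec(s["eef_rot"]).as_matrix();y=R[:,1]
    a=np.degrees(np.arctan2(y[1],y[0])); a=(a+90)%180-90
    print("t",s["t"],"pos",s["position"],"close ang",round(a,2),"z",R[:,2],"F",s["contact_force"],"w",round(s["gripper_width"],3),"j",s["joints"]);return s
E
python3 - <<'E'
from h import *
st()
for n in("side","top"): cv2.imwrite(f"pics/{n}1.png",robot.snapshot(n))
t=cv2.imread("pics/top1.png");s=cv2.imread("pics/side1.png")
cv2.imwrite("pics/t1z.png",cv2.resize(t[130:270,310:450],None,fx=4,fy=4)); cv2.imwrite("pics/s1z.png",cv2.resize(s[80:220,210:350],None,fx=4,fy=4))
print([onz("top",p,0) for p in((291,225),(320,225))])
E
```

```text
t 1.7 pos [ 434.06 -110.35  206.74] close ang 5.38 z [-0.  0. -1.] F [-0.43 -1.13 -0.79] w 1.004 j [ 0.52  0.27 -0.49  2.03  0.16  0.88  0.04]
[array([513.33, 118.18,   0.  ]), array([501.19,  34.29,   0.  ])]
```

View pics/t1z.png

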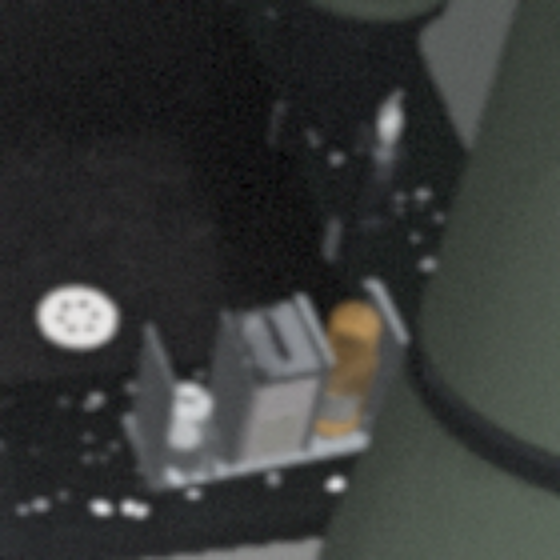

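View pics/s1z.png

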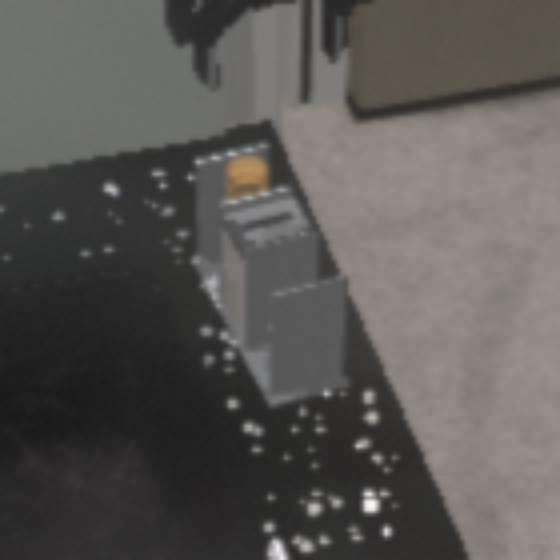

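```bash
python3 - <<'E'
from h import *
c=np.array([434.06,-110.35,219.7]);a=np.radians(5.4);u=np.array([np.cos(a),np.sin(a),0])
for k in(42.5,-42.5):
  for n in("top","side"): print(k,n,proj(n,c+k*u),proj(n,c+k*u+[0,0,22]))
t=cv2.imread("pics/top1.png");g=np.clip(t.astype(float)*3,0,255).astype(np.uint8)
s=cv2.imread("pics/side1.png");
cv2.imwrite("pics/t1f.png",np.hstack([cv2.resize(g[130:210,350:430],None,fx=5,fy=5),cv2.resize(np.clip(s.astype(float)*2,0,255).astype(np.uint8)[50:130,240:320],None,fx=5,fy=5)]))
E
```

```text
42.5 top [380.07 173.99] [381.34 167.96]
42.5 side [264.03 108.2 ] [263.91 101.85]
-42.5 top [392.27 198.48] [393.78 192.53]
-42.5 side [291.72 101.66] [291.94  95.33]
```

View pics/t1f.png

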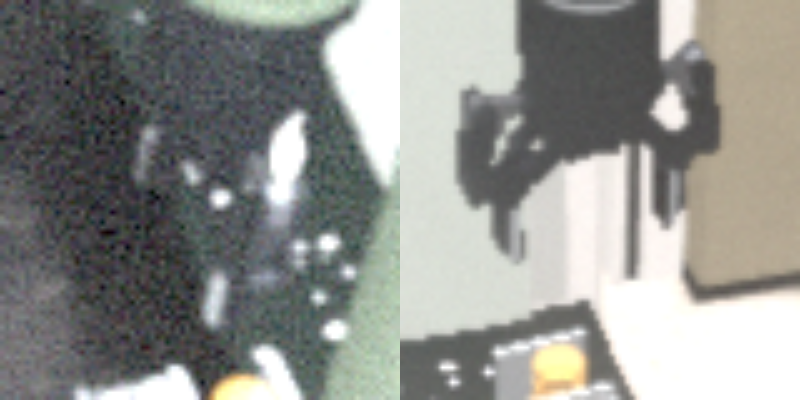

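Request:
arm_command(
  commands="1.5 2.5 -15 0 -1;0 0 -15 0 -1;0 0 -15 0 -1;0 0 -15 0 -1;0 0 -15 0 -1;0 0 -15 0 -1;0 0 -15 0 -1;0 0 -15 0 -1;0 0 -15 0 -1;0 0 -13 0 -1",
  force=40,
)

```text
t: 2.8
position: [435.2, -109.2, 58.1]
eef_rot: [-2.118, -2.32, 0.001]
contact_force: [0.3, 0.2, 0.2]
gripper_width: 1.0
```

Request:
arm_command(
  commands="0 0 0 0 -1;0 0 0 0 0.2;0 0 0 0 0.4;0 0 0 0 0.6;0 0 0 0 0.8;0 0 0 0 1;0 0 0 0 1;0 0 0 0 1",
  force=40,
)

```text
t: 3.6
position: [435.8, -108.6, 59.7]
eef_rot: [2.116, 2.321, 0.0]
contact_force: [-2.9, 0.2, 6.7]
gripper_width: 0.694
```

```bash
python3 - <<'E'
from h import *
st()
for n in("side","top"): cv2.imwrite(f"pics/{n}2.png",robot.snapshot(n))
t=cv2.imread("pics/top2.png");s=cv2.imread("pics/side2.png")
cv2.imwrite("pics/z2.png",np.hstack([cv2.resize(t[160:260,330:430],None,fx=4,fy=4),cv2.resize(s[90:190,230:330],None,fx=4,fy=4)]))
E
```

```text
t 3.6 pos [ 435.77 -108.64   59.69] close ang 5.29 z [ 0. -0. -1.] F [-2.93  0.24  6.68] w 0.694 j [ 0.41  0.51 -0.38  2.15  0.37  0.53 -0.15]
```

View pics/z2.png

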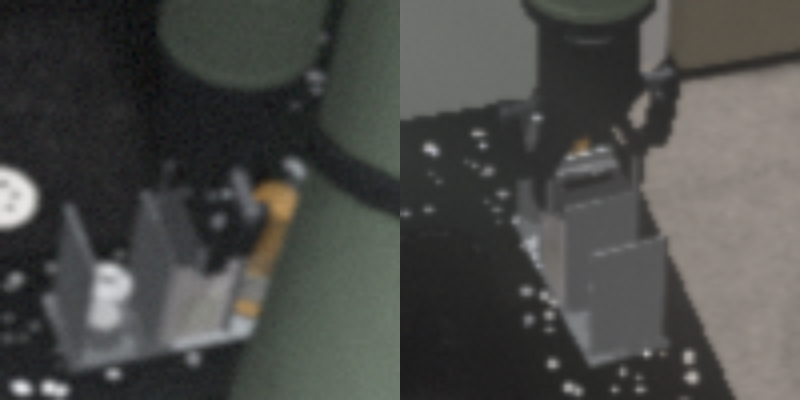

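Request:
arm_command(
  commands="0 0 3 0 1;0 0 8 0 1;0 0 15 0 1;0 0 15 0 1;0 0 15 0 1;0 0 20 0 1;0 0 20 0 1;0 0 20 0 1;0 0 15 0 1;0 0 5 0 1",
  force=50,
)

```text
t: 4.7
position: [436.1, -108.3, 196.7]
eef_rot: [2.115, 2.321, 0.002]
contact_force: [-0.2, -0.8, -2.0]
gripper_width: 0.683
```

```bash
python3 - <<'E'
from h import *
st()
for n in("side","top"): cv2.imwrite(f"pics/{n}3.png",robot.snapshot(n))
t=cv2.imread("pics/top3.png");s=cv2.imread("pics/side3.png")
cv2.imwrite("pics/z3.png",np.hstack([cv2.resize(t[140:240,330:430],None,fx=4,fy=4),cv2.resize(s[70:170,230:330],None,fx=4,fy=4)]))
E
```

```text
t 4.7 pos [ 436.07 -108.3   196.72] close ang 5.32 z [ 0. -0. -1.] F [-0.24 -0.8  -1.99] w 0.683 j [ 0.52  0.29 -0.49  2.04  0.18  0.86  0.02]
```

View pics/z3.png

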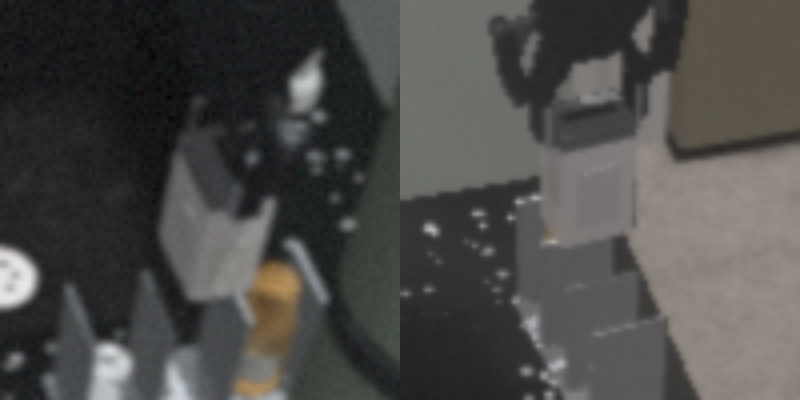

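Request:
arm_command(
  commands="0 20 0 0 1;-2 30 0 -0.3 1;-3 30 0 -0.3 1;-3 30 0 -0.3 1;-3 30 0 -0.16 1;-3 30 0 0 1;-2 20 -15 0 1;0 8 -20 0 1;0 0 -20 0 1;0 0 -20 0 1",
  force=50,
)

```text
t: 5.8
position: [419.0, 90.1, 118.5]
eef_rot: [-2.219, -2.222, 0.001]
contact_force: [0.4, -0.7, -2.9]
gripper_width: 0.688
```

Request:
arm_command(
  commands="0 0 -20 0 1;0 0 -20 0 1;0 0 -12 0 1;0 0 -6 0 1;0 0 -3 0 1;0 0 0 0 1;0 0 0 0 1",
)

```text
t: 6.5
position: [420.0, 89.8, 59.4]
eef_rot: [2.221, 2.221, 0.001]
contact_force: [-0.8, -0.2, -2.9]
gripper_width: 0.69
```

Request:
arm_command(
  commands="0 0 -1.5 0 1;0 0 -1.5 0 1;0 0 -1 0 1;0 0 0 0 1",
)

```text
t: 6.9
position: [419.6, 89.8, 54.8]
eef_rot: [-2.221, -2.222, 0.0]
contact_force: [0.2, -0.3, -2.5]
gripper_width: 0.692
```

Request:
arm_command(
  commands="0 0 -0.7 0 1;0 0 -0.7 0 1;0 0 0 0 1",
)

```text
t: 7.2
position: [419.6, 89.8, 53.8]
eef_rot: [2.221, 2.222, -0.0]
contact_force: [-3.2, -1.4, 8.8]
gripper_width: 0.691
```

Request:
arm_command(
  commands="0 0 0 0 0;0 0 0 0 -1;0 0 0 0 -1;0 0 0 0 -1;0 0 0 0 -1;0 0 15 0 -1;0 0 20 0 -1;0 0 20 0 -1;0 0 15 0 -1;0 0 0 1 -1",
)

```text
t: 8.2
position: [420.5, 90.0, 125.2]
eef_rot: [2.121, 2.315, 0.003]
contact_force: [-0.1, -1.0, -1.1]
gripper_width: 0.999
```

```bash
python3 - <<'E'
from h import *
st()
for n in("side","top"): cv2.imwrite(f"pics/{n}4.png",robot.snapshot(n))
t=cv2.imread("pics/top4.png");s=cv2.imread("pics/side4.png")
cv2.imwrite("pics/z4.png",np.hstack([cv2.resize(t[170:270,250:350],None,fx=4,fy=4),cv2.resize(s[130:230,250:350],None,fx=4,fy=4)]))
# predicted corners of cartridge
for n in("top","side"):
  print(n,[proj(n,[419.6+a,89.8+b,c]).round(1).tolist() for c in(0,100) for a,b in((30,22),(-30,22),(-30,-22),(30,-22))])
E
```

```text
t 8.2 pos [420.54  89.99 125.16] close ang 5.03 z [ 0.  0. -1.] F [-0.07 -0.97 -1.11] w 0.999 j [ 0.1   0.39 -0.56  2.15  0.32  0.68 -0.59]
top [[296.5, 242.3], [299.8, 259.8], [315.4, 258.0], [311.7, 240.5], [296.8, 220.6], [300.3, 238.6], [317.0, 236.6], [313.0, 218.8]]
side [[293.3, 212.8], [312.8, 208.6], [308.1, 197.8], [288.9, 201.9], [294.4, 189.3], [315.0, 185.1], [310.0, 174.2], [289.7, 178.3]]
```

View pics/z4.png

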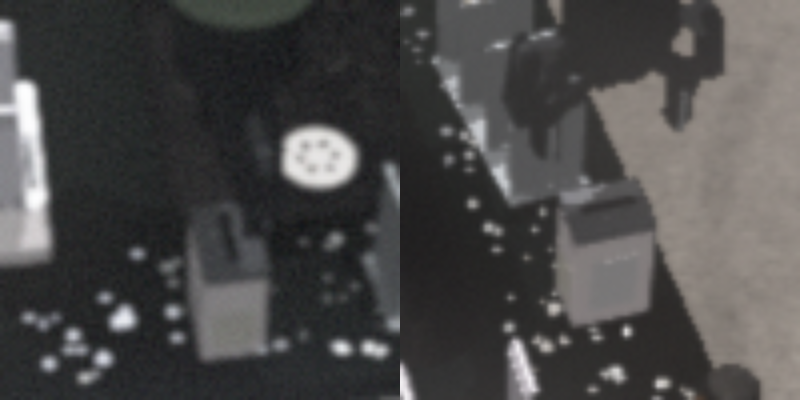

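Request:
arm_command(
  commands="0 0 0 1 -1;0 0 0 1 -1;0 0 0 1 -1;0 0 0 1 -1;0 0 0 1 -1;0 0 0 1 -1;0 0 0 1 -1;0 0 0 1 -1",
)

```text
t: 9.1
position: [419.4, 89.8, 123.1]
eef_rot: [-1.2, -2.903, 0.001]
contact_force: [0.1, 0.3, -1.1]
gripper_width: 1.002
```

```bash
python3 - <<'E'
from h import *
st()
t=cv2.imread("pics/top0.png");s=cv2.imread("pics/side0.png")
cv2.imwrite("pics/tb.png",cv2.resize(t[170:240,222:270],None,fx=8,fy=8,interpolation=cv2.INTER_CUBIC))
cv2.imwrite("pics/sb.png",cv2.resize(s[210:275,240:310],None,fx=8,fy=8,interpolation=cv2.INTER_CUBIC))
E
```

```text
t 9.1 pos [419.36  89.76 123.1 ] close ang 45.09 z [-0. -0. -1.] F [ 0.14  0.28 -1.07] w 1.002 j [ 0.24  0.43 -0.73  2.15  0.43  0.72  0.01]
```

View pics/tb.png

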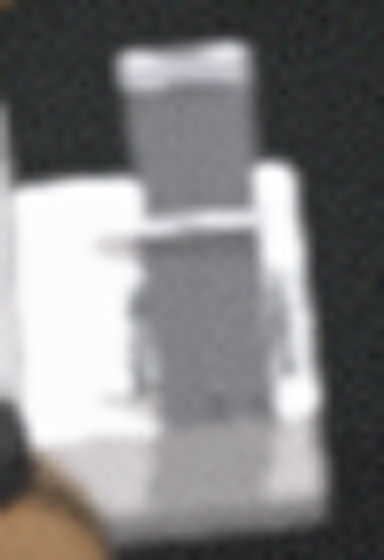

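View pics/sb.png

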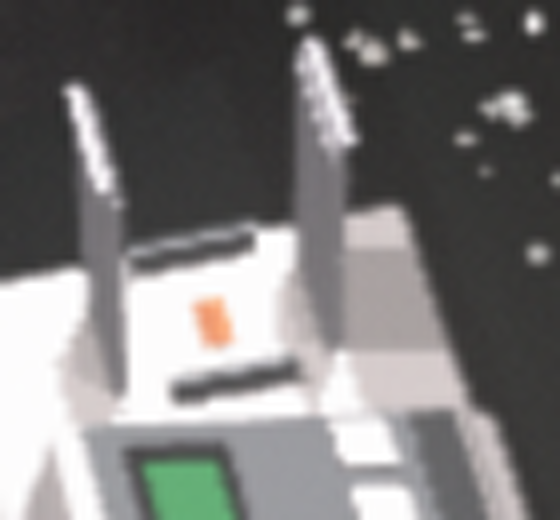

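```bash
python3 - <<'E'
from h import *
S=lambda l:cr(l,8,240,210); T=lambda l:cr(l,8,222,170)
p=lambda k,n,L,z:print(k,[onz(n,q,z)[:2].round(1).tolist() for q in L])
p("S back inner","side",S([(80,85),(122,195)]),134); p("S back outer","side",S([(65,92),(100,195)]),134)
p("S front inner","side",S([(297,48),(330,148)]),134); p("S front outer","side",S([(320,38),(355,140)]),134)
p("S lips in z22 (slots far,near ends)","side",S([(133,262),(255,237),(172,392),(298,365)]),22)
p("orange","side",S([(213,323)]),22)
p("T back inner","top",T([(120,88),(250,78)]),134);p("T back outer","top",T([(115,55),(248,42)]),134)
p("T front outer","top",T([(147,243),(258,232)]),134);p("T front inner","top",T([(140,222),(256,208)]),134)
p("T base front bot","top",T([(325,522)]),0);p("T base front top","top",T([(318,420)]),22);p("T base back right","top",T([(293,165)]),22)
p("T front cheek bottom(z22)","top",T([(160,420),(270,415)]),22)
E
```

```text
S back inner [[600.1, 213.0], [598.0, 259.0]]
S back outer [[605.3, 214.5], [604.6, 257.2]]
S front inner [[530.1, 216.8], [531.3, 258.5]]
S front outer [[522.0, 214.8], [522.9, 257.6]]
S lips in z22 (slots far,near ends) [[583.4, 202.8], [540.8, 203.7], [584.2, 258.1], [541.2, 258.9]]
orange [[563.9, 234.7]]
T back inner [[587.5, 260.7], [585.7, 215.4]]
T back outer [[603.5, 261.3], [603.0, 214.4]]
T front outer [[515.3, 256.9], [514.7, 219.5]]
T front inner [[524.9, 258.5], [525.5, 219.1]]
T base front bot [[489.9, 205.5]]
T base front top [[519.4, 203.9]]
T base back right [[643.3, 200.2]]
T front cheek bottom(z22) [[527.6, 260.4], [524.2, 220.8]]
```

Request:
arm_command(
  commands="0 0 0 1 -1;0 0 0 1 -1;0 0 0 1 -1;0 0 0 1 -1;0 0 0 1 -1;0 0 0 1 -1;0 0 0 1 -1;0 0 0 1 -1;0 0 0 0.98 -1;0 0 0 0 -1",
)

```text
t: 10.1
position: [419.3, 89.8, 123.0]
eef_rot: [-0.003, -3.141, -0.001]
contact_force: [-0.1, -0.7, 1.1]
gripper_width: 1.002
```

Request:
arm_command(
  commands="0 0 -12 0 -1;0 0 -15 0 -1;0 0 -15 0 -1;0 0 -15 0 -1;0 0 -8 0 -1;0 0 0 0 -1;0 0 0 0 -1",
)

```text
t: 10.8
position: [419.6, 90.0, 58.6]
eef_rot: [-0.003, -3.141, -0.0]
contact_force: [-0.1, 0.5, -0.2]
gripper_width: 1.0
```

```bash
python3 - <<'E'
from h import *
st()
W=[onz("top",p,0)[:2] for p in cr([(90,388),(462,350)],5,170,165)]; print(W, np.arctan2(-(W[0]-W[1])[0],(W[0]-W[1])[1]))
W=[onz("top",p,92)[:2] for p in cr([(70,103),(260,88)],5,170,165)]; print(W, np.arctan2(-(W[0]-W[1])[0],(W[0]-W[1])[1]))
W=[onz("side",p,40)[:2] for p in cr([(165,475),(440,457)],5,225,205)]; print(W)
E
```

```text
t 10.8 pos [419.57  90.01  58.56] close ang 89.89 z [-0.  0. -1.] F [-0.12  0.54 -0.24] w 1.0 j [ 0.27  0.59 -0.8   2.19  0.72  0.65  0.52]
[array([494.34, 419.36]), array([490.77, 205.99])] -0.01671079954144257
[array([631.07, 414.28]), array([626.88, 304.86])] -0.03831055867895811
[array([625.77, 385.45]), array([493.57, 412.21])]
```

Request:
arm_command(
  commands="0 0 0 0 0;0 0 0 0 0.2;0 0 0 0 0.4;0 0 0 0 0.6;0 0 0 0 0.8;0 0 0 0 1;0 0 0 0 1;0 0 0 0 1;0 0 0 0 1",
  force=40,
)

```text
t: 11.7
position: [419.9, 89.6, 58.9]
eef_rot: [0.002, 3.141, -0.001]
contact_force: [-1.4, -2.6, 10.7]
gripper_width: 0.503
```

```bash
python3 - <<'E'
from h import *
st()
E
```

```text
t 11.7 pos [419.9   89.62  58.94] close ang 89.91 z [ 0. -0. -1.] F [-1.43 -2.59 10.71] w 0.503 j [ 0.27  0.59 -0.8   2.19  0.72  0.65  0.52]
```

Request:
arm_command(
  commands="0 0 3 0 1;0 0 8 0 1;0 0 15 0 1;0 0 20 0 1;0 0 25 0 1;0 0 25 -0.2 1;0 0 25 0 1;0 0 20 0 1;0 0 12 0 1;0 0 4 0 1",
  force=50,
)

```text
t: 12.7
position: [419.9, 89.7, 216.5]
eef_rot: [0.03, 3.14, -0.0]
contact_force: [0.4, -0.5, -3.0]
gripper_width: 0.502
```

Request:
arm_command(
  commands="8 8 0 0 1;18 18 0 0 1;22 22 0 0 1;22 22 0 0 1;22 22 0 0 1;22 22 0 0 1;18 18 0 0 1;8 10 0 0 1;4 6 0 0 1;0 0 0 0 1",
)

```text
t: 13.7
position: [563.2, 238.9, 214.3]
eef_rot: [-0.028, -3.14, 0.0]
contact_force: [-0.6, -0.4, -3.2]
gripper_width: 0.498
```

```bash
python3 - <<'E'
from h import *
st()
for n in("side","top"): cv2.imwrite(f"pics/{n}5.png",robot.snapshot(n))
t=cv2.imread("pics/top5.png");s=cv2.imread("pics/side5.png")
cv2.imwrite("pics/z5.png",np.hstack([cv2.resize(t[130:230,200:300],None,fx=4,fy=4),cv2.resize(s[180:280,230:330],None,fx=4,fy=4)]))
E
```

```text
t 13.7 pos [563.25 238.92 214.28] close ang 89.0 z [-0. -0. -1.] F [-0.63 -0.36 -3.18] w 0.498 j [ 0.09  0.64 -0.91  1.6   0.53  1.18  0.61]
```

View pics/z5.png

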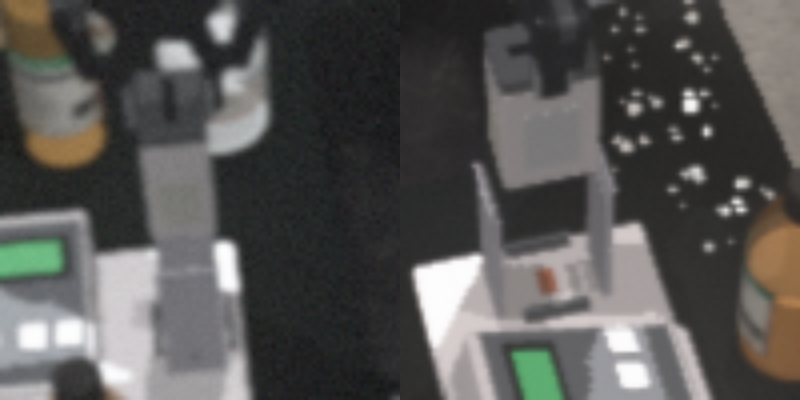

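```bash
python3 - <<'E'
from h import *
t=cv2.imread("pics/top5.png");s=cv2.imread("pics/side5.png")
cv2.imwrite("pics/t5.png",cv2.resize(t[150:228,220:270],None,fx=8,fy=8,interpolation=cv2.INTER_CUBIC))
cv2.imwrite("pics/s5.png",cv2.resize(s[180:265,240:300],None,fx=8,fy=8,interpolation=cv2.INTER_CUBIC))
yaw=np.radians(-1.0);c,sn=np.cos(yaw),np.sin(yaw);R=np.array([[c,-sn],[sn,c]])
for n,(ox,oy) in(("top",(220,150)),("side",(240,180))):
  for z in(155.4,255.4):
    print(n,z,[((proj(n,[*(R@[a,b]+[563.25,238.92]),z])-[ox,oy])*8+3.5).round(0).tolist() for a,b in((30,22),(-30,22),(-30,-22),(30,-22))])
E
```

```text
top 155.4 [[130.0, 193.0], [140.0, 322.0], [271.0, 309.0], [257.0, 181.0]]
top 255.4 [[103.0, -21.0], [113.0, 110.0], [252.0, 97.0], [238.0, -33.0]]
side 155.4 [[135.0, 392.0], [326.0, 353.0], [289.0, 247.0], [103.0, 284.0]]
side 255.4 [[126.0, 173.0], [330.0, 134.0], [291.0, 26.0], [91.0, 64.0]]
```

View pics/t5.png

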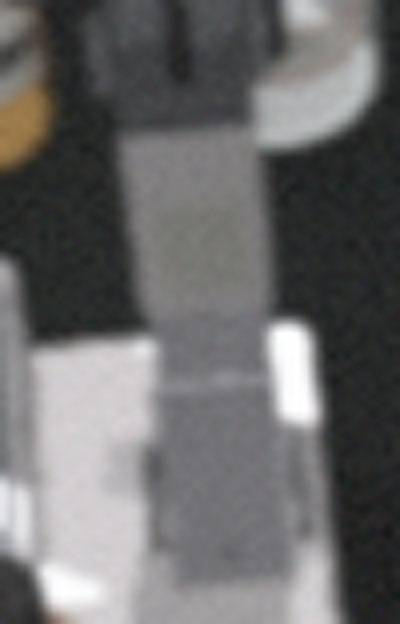

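View pics/s5.png

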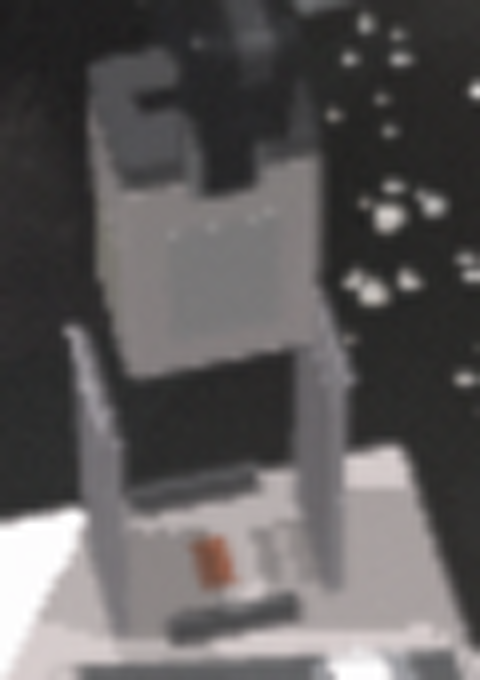

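```bash
python3 - <<'E'
from h import *
# from image 5, corrected by cartridge offset
c5=lambda l:[((x+3.5+.5)/8-.5+240,(y+9+.5)/8-.5+180) for x,y in l]
c0=lambda l:[((x+3.5+.5)/8-.5+240,(y+9+.5)/8-.5+210) for x,y in l]
p=lambda k,n,L,z:print(k,[onz(n,q,z)[:2].round(1).tolist() for q in L])
p("S5 back inner","side",c5([(82,330),(124,440)]),134)
p("S5 front outer near/ inner near","side",c5([(352,382),(330,388)]),134)
p("S0 back inner","side",c0([(80,85),(122,195)]),134); p("S0 back outer","side",c0([(65,92),(100,195)]),134)
p("S0 front inner","side",c0([(297,48),(330,148)]),134); p("S0 front outer","side",c0([(320,38),(355,140)]),134)
p("orange0","side",c0([(213,323)]),22)
# foot of cheeks: inner/near bottom corner
p("feet z22 s5: back near-inner, front near-inner","side",c5([(125,635),(330,590)]),22)
p("lips","side",c5([(195,492),(235,618)]),28)
T=lambda l:[((x-5.4+.5)/8-.5+222,(y+.5)/8-.5+170) for x,y in l]
p("T back in","top",T([(120,88),(250,78)]),134);p("T back out","top",T([(115,55),(248,42)]),134)
p("T front cheek foot","top",T([(160,420),(270,415)]),22)
E
```

```text
S5 back inner [[599.8, 219.0], [597.7, 264.8]]
S5 front outer near/ inner near [[524.0, 261.8], [531.2, 262.3]]
S0 back inner [[599.9, 216.9], [597.9, 262.7]]
S0 back outer [[605.1, 218.4], [604.4, 260.9]]
S0 front inner [[530.1, 220.7], [531.2, 262.3]]
S0 front outer [[521.9, 218.7], [522.9, 261.3]]
orange0 [[563.8, 238.6]]
feet z22 s5: back near-inner, front near-inner [[599.2, 258.9], [529.2, 259.7]]
lips [[563.0, 212.8], [563.6, 266.2]]
T back in [[587.8, 262.5], [586.0, 217.3]]
T back out [[603.8, 263.1], [603.3, 216.3]]
T front cheek foot [[527.9, 262.3], [524.5, 222.7]]
```

Request:
arm_command(
  commands="0.9 0.8 -6 0 1;0 0 -10 0 1;0 0 -8 0 1;0 0 -6 0 1;0 0 -4 0 1;0 0 0 0 1",
)

```text
t: 14.4
position: [564.3, 238.4, 180.9]
eef_rot: [-0.029, -3.141, 0.0]
contact_force: [0.0, 0.7, -1.9]
gripper_width: 0.506
```

Request:
arm_command(
  commands="0 0 -6 0 1;0 0 -10 0 1;0 0 -12 0 1;0 0 -12 0 1;0 0 -12 0 1;0 0 -12 0 1;0 0 -10 0 1;0 0 -5 0 1;0 0 -2 0 1;0 0 0 0 1",
)

```text
t: 15.4
position: [564.6, 238.7, 100.5]
eef_rot: [0.029, 3.141, 0.0]
contact_force: [0.3, 0.4, -2.2]
gripper_width: 0.505
```

```bash
python3 - <<'E'
from h import *
st()
for n in("side","top"): cv2.imwrite(f"pics/{n}6.png",robot.snapshot(n))
t=cv2.imread("pics/top6.png");s=cv2.imread("pics/side6.png")
cv2.imwrite("pics/z6.png",np.hstack([cv2.resize(t[160:235,215:270],None,fx=7,fy=7,interpolation=2),cv2.resize(s[200:275,240:295],None,fx=7,fy=7,interpolation=2)]))
E
```

```text
t 15.4 pos [564.57 238.7  100.51] close ang 88.93 z [ 0.  0. -1.] F [ 0.29  0.42 -2.25] w 0.505 j [ 0.04  0.76 -0.83  1.69  0.66  0.99  0.52]
```

View pics/z6.png

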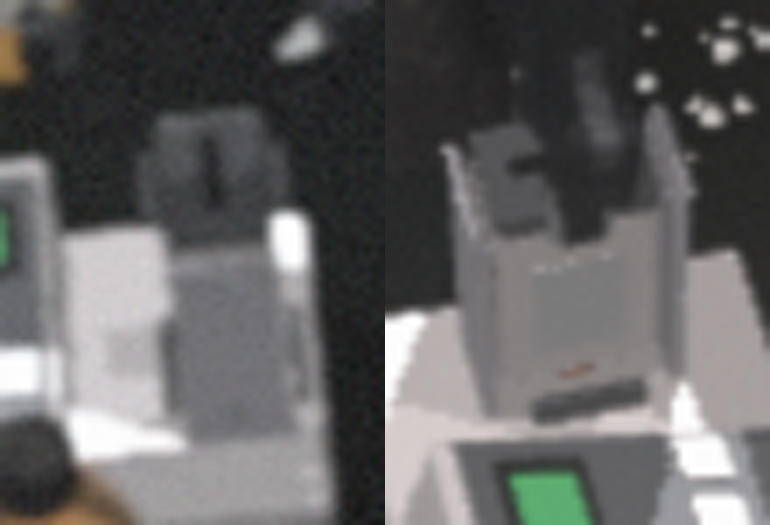

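Request:
arm_command(
  commands="0 0.8 -2 0 1;0 0 -3 0 1;0 0 -3 0 1;0 0 -2 0 1;0 0 -2 0 1;0 0 0 0 1",
)

```text
t: 16.1
position: [564.4, 239.3, 88.2]
eef_rot: [-0.029, -3.141, 0.0]
contact_force: [-0.5, -0.3, -1.2]
gripper_width: 0.5
```

Request:
arm_command(
  commands="0 0 -2 0 1;0 0 -1.5 0 1;0 0 -1 0 1;0 0 -0.7 0 1;0 0 0 0 1",
)

```text
t: 16.6
position: [564.5, 239.4, 83.2]
eef_rot: [-0.029, -3.141, 0.0]
contact_force: [-0.1, -0.1, -2.1]
gripper_width: 0.5
```

Request:
arm_command(
  commands="0 0 -0.6 0 1;0 0 -0.6 0 1;0 0 0 0 1",
)

```text
t: 16.9
position: [564.5, 239.4, 82.0]
eef_rot: [-0.029, -3.141, 0.0]
contact_force: [1.1, 1.0, -2.1]
gripper_width: 0.501
```

Request:
arm_command(
  commands="0 0 -0.5 0 1;0 0 -0.5 0 1;0 0 0 0 1",
)

```text
t: 17.2
position: [564.6, 239.4, 81.1]
eef_rot: [0.029, 3.141, -0.0]
contact_force: [0.3, -0.3, -0.8]
gripper_width: 0.501
```

Request:
arm_command(
  commands="0 0 -0.4 0 1;0 0 0 0 1",
)

```text
t: 17.4
position: [564.7, 239.5, 81.1]
eef_rot: [0.029, 3.141, -0.0]
contact_force: [-0.6, -2.3, 6.3]
gripper_width: 0.5
```

Request:
arm_command(
  commands="0 0 0 0 -0.2;0 0 0 0 -0.4;0 0 0 0 -0.6;0 0 0 0 -0.6;0 0 0 0 -0.6;0 0 0 0 -0.6",
)

```text
t: 18.0
position: [564.5, 239.4, 80.7]
eef_rot: [-0.029, -3.141, 0.0]
contact_force: [-0.0, 0.4, -1.1]
gripper_width: 0.801
```

Request:
arm_command(
  commands="0 0 4 0 -0.6;0 0 10 0 -0.6;0 0 15 0 -0.6;0 0 20 0 -0.6;0 0 20 0 -0.6;0 0 20 0 -0.6;0 0 20 0 -0.6;0 0 20 0 -0.6;0 0 10 0 -0.6;0 0 0 0 0",
)

```text
t: 19.0
position: [565.0, 239.8, 221.5]
eef_rot: [0.029, 3.139, 0.001]
contact_force: [-0.4, 0.5, 0.2]
gripper_width: 0.647
```

```bash
python3 - <<'E'
from h import *
st()
for n in("side","top"): cv2.imwrite(f"pics/{n}7.png",robot.snapshot(n))
t=cv2.imread("pics/top7.png");s=cv2.imread("pics/side7.png")
cv2.imwrite("pics/z7.png",np.hstack([cv2.resize(t[160:240,200:270],None,fx=5.5,fy=5.5,interpolation=2),cv2.resize(s[200:280,230:300],None,fx=5.5,fy=5.5,interpolation=2)]))
E
```

```text
t 19.0 pos [564.95 239.77 221.49] close ang 88.93 z [ 0.  0. -1.] F [-0.38  0.45  0.18] w 0.647 j [ 0.09  0.63 -0.92  1.59  0.53  1.19  0.62]
```

View pics/z7.png

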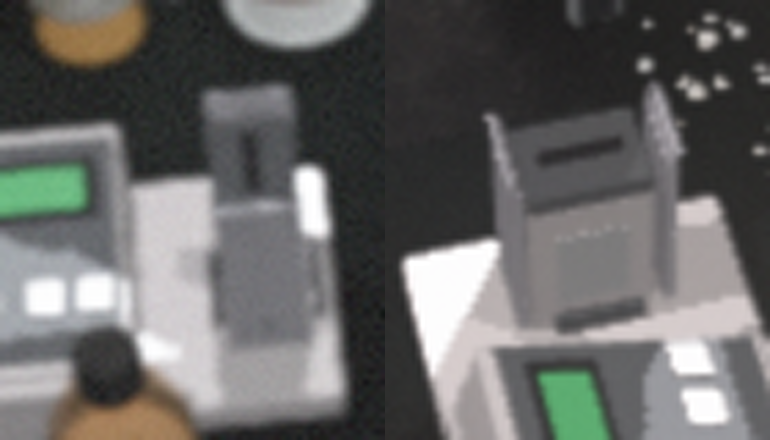

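```bash
python3 - <<'E'
from h import *
t=cv2.imread("pics/top0.png");s=cv2.imread("pics/side0.png")
C={}
for n,im,(x0,y0,x1,y1),bx,by in(("top",t,(184,203,224,224),-.68,0),("side",s,(278,258,302,296),.44,1.1)):
    g=cv2.resize(im[y0:y1,x0:x1].min(2),None,fx=8,fy=8,interpolation=cv2.INTER_CUBIC)
    m=(g>205).astype(np.uint8);k,_,st_,ce=cv2.connectedComponentsWithStats(m)
    L=[(st_[i,4]/64,(ce[i]+.5)/8-.5+[x0,y0],st_[i,:4]/8) for i in range(1,k) if st_[i,4]>600]
    L.sort(key=lambda a:-a[0]); print(n,L[:5]); C[n]=L[0][1],np.array([bx,by])
print(tri(C["side"][0],C["top"][0]), tri(C["side"][0]+C["side"][1],C["top"][0]+C["top"][1]))
print("wash base",onz("top",(148,240),0))
E
```

```text
top [(np.float64(93.234375), array([193.48, 214.93]), array([ 4.12,  7.12, 11.75, 10.38])), (np.float64(82.703125), array([219.38, 211.45]), array([29.75,  0.  , 10.25, 15.5 ])), (np.float64(44.640625), array([207.82, 213.56]), array([20.62,  7.62,  7.25,  6.75]))]
side [(np.float64(97.578125), array([292.27, 286.6 ]), array([ 9.  , 23.88, 11.75, 10.38])), (np.float64(73.765625), array([283.65, 262.43]), array([ 0.,  0., 12., 10.])), (np.float64(44.578125), array([287.72, 273.3 ]), array([ 6.  , 12.62,  8.5 ,  6.5 ]))]
(array([538.49, 390.29,  66.66]), np.float64(3.3215849063746656)) (array([538.58, 392.69,  66.26]), np.float64(2.0696591032769374))
wash base [518.4  532.16   0.  ]
```

Request:
arm_command(
  commands="-4 15 0 0 1;-4 25 0 0 1;-6 25 0 0 1;-6 25 0 0 1;-6 25 0 0 1;-4 20 0 0 1;0 12 0 0 1;0 4 0 0 1;0 0 0 0 1",
)

```text
t: 20.0
position: [534.5, 390.5, 219.2]
eef_rot: [-0.029, -3.141, 0.001]
contact_force: [-0.7, 0.2, -0.7]
gripper_width: 0.004
```

Request:
arm_command(
  commands="0.5 1 -10 0 1;0 0 -20 0 1;0 0 -25 0 1;0 0 -25 0 1;0 0 -25 0 1;0 0 -15 0 1;0 0 -10 0 1;0 0 -4 0 1;0 0 0 0 1",
)

```text
t: 20.9
position: [535.2, 391.4, 85.8]
eef_rot: [0.03, 3.141, 0.0]
contact_force: [0.7, -0.4, 0.6]
gripper_width: -0.002
```

```bash
python3 - <<'E'
from h import *
st()
for n in("side","top"): cv2.imwrite(f"pics/{n}8.png",robot.snapshot(n))
t=cv2.imread("pics/top8.png");s=cv2.imread("pics/side8.png")
cv2.imwrite("pics/z8.png",np.hstack([cv2.resize(t[170:250,170:240],None,fx=5.5,fy=5.5,interpolation=2),cv2.resize(s[230:310,250:320],None,fx=5.5,fy=5.5,interpolation=2)]))
E
```

```text
t 20.9 pos [535.17 391.37  85.82] close ang 88.92 z [ 0.  0. -1.] F [ 0.73 -0.39  0.63] w -0.002 j [-0.23  0.85 -0.81  1.56  0.68  1.04  0.32]
```

View pics/z8.png

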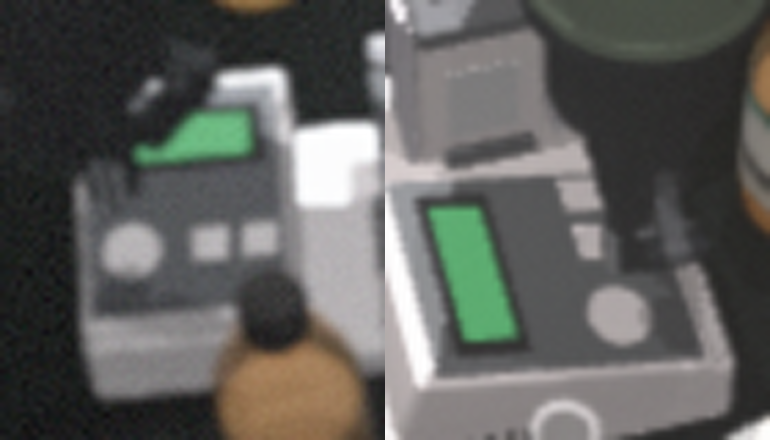

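```bash
python3 - <<'E'
from h import *
P=np.array([535.2,391.4,85.8])
print("top",(proj("top",P)-[170,170])*5.5,(proj("top",P+[0,0,-17])-[170,170])*5.5,"side",(proj("side",P)-[250,230])*5.5+[385,0],(proj("side",P+[0,0,-17])-[250,230])*5.5+[385,0])
t=cv2.imread("pics/top8.png");s=cv2.imread("pics/side8.png")
g=lambda im:np.clip(im.astype(float)*2.2,0,255).astype(np.uint8)
cv2.imwrite("pics/z8b.png",np.hstack([cv2.resize(g(t)[185:235,175:225],None,fx=8,fy=8,interpolation=2),cv2.resize(g(s)[255:305,265:315],None,fx=8,fy=8,interpolation=2)]))
E
```

```text
top [123.48 226.3 ] [128.75 247.39] side [629.55 290.93] [628.31 311.71]
```

View pics/z8b.png

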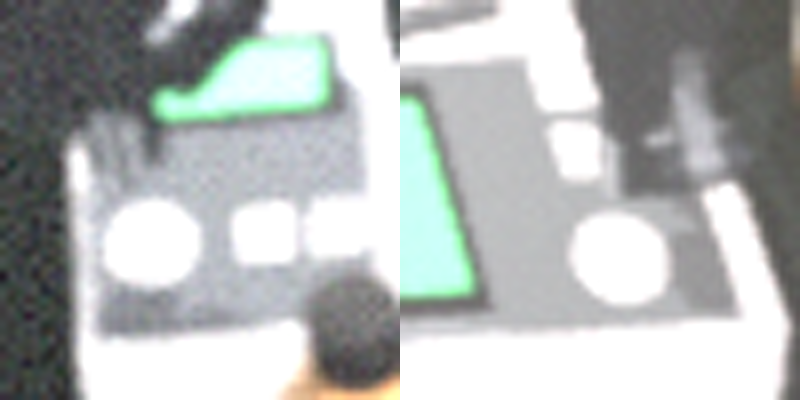

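Request:
arm_command(
  commands="0 0 -4 0 1;0 0 -4 0 1;0 0 -2 0 1;0 0 0 0 1",
)

```text
t: 21.4
position: [534.9, 391.3, 75.3]
eef_rot: [-0.029, -3.141, 0.0]
contact_force: [-0.8, -1.1, -0.4]
gripper_width: 0.001
```

```bash
python3 - <<'E'
from h import *
S=st();P=S["position"]
for n in("side","top"): cv2.imwrite(f"pics/{n}9.png",robot.snapshot(n))
t=cv2.imread("pics/top9.png");s=cv2.imread("pics/side9.png")
g=lambda im:np.clip(im.astype(float)*2.2,0,255).astype(np.uint8)
cv2.imwrite("pics/z9.png",np.hstack([cv2.resize(g(t)[185:235,175:225],None,fx=8,fy=8,interpolation=2),cv2.resize(g(s)[255:305,265:315],None,fx=8,fy=8,interpolation=2)]))
print((proj("top",P)-[175,185])*8,(proj("side",P)-[265,255])*8+[400,0])
E
```

```text
t 21.4 pos [534.89 391.3   75.34] close ang 88.93 z [-0. -0. -1.] F [-0.84 -1.05 -0.36] w 0.001 j [-0.24  0.86 -0.8   1.56  0.69  1.02  0.31]
[144.65 228.76] [635.48 241.31]
```

View pics/z9.png

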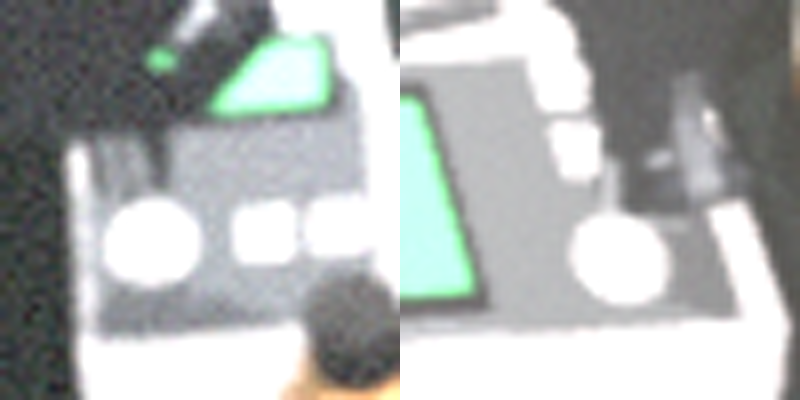

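Request:
arm_command(
  commands="0 -0.5 -1.5 0 1;0 0 -1.5 0 1;0 0 -1 0 1;0 0 -1 0 1;0 0 0 0 1",
)

```text
t: 22.0
position: [535.0, 390.9, 70.5]
eef_rot: [-0.029, -3.141, 0.0]
contact_force: [-0.0, -0.4, -0.1]
gripper_width: 0.002
```

Request:
arm_command(
  commands="0 0 -0.7 0 1;0 0 -0.7 0 1;0 0 0 0 1",
)

```text
t: 22.3
position: [535.0, 390.9, 69.2]
eef_rot: [-0.029, -3.141, 0.0]
contact_force: [-0.3, 0.1, -0.4]
gripper_width: 0.001
```

Request:
arm_command(
  commands="0 0 -0.7 0 1;0 0 -0.7 0 1;0 0 0 0 1",
)

```text
t: 22.6
position: [535.0, 390.8, 67.8]
eef_rot: [-0.029, -3.141, 0.0]
contact_force: [-0.1, 0.2, -0.7]
gripper_width: -0.0
```

Request:
arm_command(
  commands="0 0 -0.7 0 1;0 0 -0.7 0 1;0 0 0 0 1",
)

```text
t: 22.9
position: [535.0, 390.8, 66.4]
eef_rot: [-0.029, -3.141, 0.0]
contact_force: [-0.2, -0.3, -0.4]
gripper_width: 0.002
```

Request:
arm_command(
  commands="0 0 -0.6 0 1;0 0 -0.6 0 1;0 0 -0.6 0 1;0 0 0 0 1",
)

```text
t: 23.3
position: [535.0, 390.9, 64.6]
eef_rot: [-0.029, -3.141, 0.0]
contact_force: [-0.2, -1.1, -0.9]
gripper_width: 0.001
```

Request:
arm_command(
  commands="0 0 -0.5 0 1;0 0 -0.5 0 1;0 0 -0.5 0 1;0 0 0 0 1",
)

```text
t: 23.7
position: [535.0, 390.9, 63.1]
eef_rot: [-0.029, -3.141, 0.0]
contact_force: [0.0, -0.4, -0.3]
gripper_width: -0.002
```

```bash
python3 - <<'E'
from h import *
S=st();P=S["position"]
for n in("side","top"): cv2.imwrite(f"pics/{n}10.png",robot.snapshot(n))
t=cv2.imread("pics/top10.png");s=cv2.imread("pics/side10.png")
g=lambda im:np.clip(im.astype(float)*1.6,0,255).astype(np.uint8)
cv2.imwrite("pics/z10.png",np.hstack([cv2.resize(g(t)[185:235,175:225],None,fx=8,fy=8,interpolation=2),cv2.resize(g(s)[255:305,265:315],None,fx=8,fy=8,interpolation=2)]))
E
```

```text
t 23.7 pos [535.01 390.85  63.11] close ang 88.93 z [-0. -0. -1.] F [ 0.01 -0.4  -0.29] w -0.002 j [-0.24  0.87 -0.79  1.57  0.7   1.01  0.31]
```

View pics/z10.png

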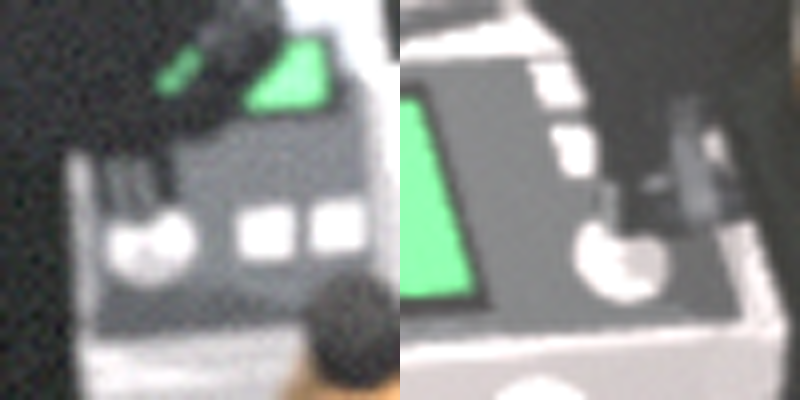

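```bash
python3 - <<'E'
from h import *
t=cv2.imread("pics/top10.png");s=cv2.imread("pics/side10.png")
g=lambda im:np.clip(255*(im/255.)**.45,0,255).astype(np.uint8)
cv2.imwrite("pics/z10b.png",np.hstack([cv2.resize(g(t)[195:225,180:208],None,fx=14,fy=14,interpolation=2),cv2.resize(g(s)[265:295,282:310],None,fx=14,fy=14,interpolation=2)]))
P=np.array([535.01,390.85,63.1])
for dz in(0,13,19):print(dz,(proj("top",P+[0,0,dz])-[180,195])*14,(proj("side",P+[0,0,dz])-[282,265])*14+[392,0])
E
```

```text
0 [194.94 297.92] [562.39 318.02]
13 [184.78 257.23] [564.79 277.97]
19 [180.04 238.24] [565.91 259.25]
```

View pics/z10b.png

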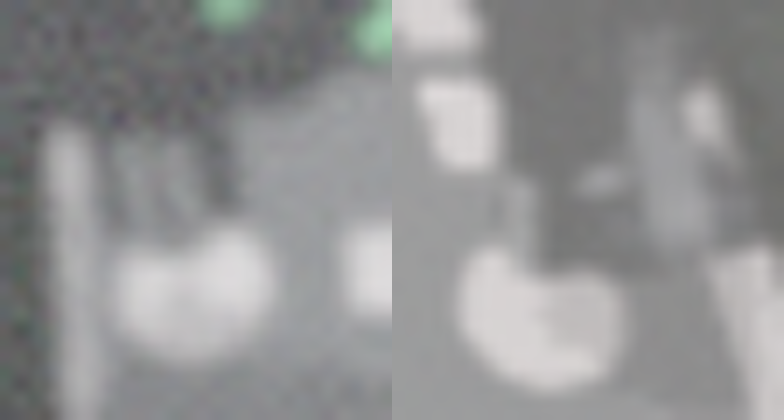

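Request:
arm_command(
  commands="1 -0.5 -0.7 0 1;1 0 -0.7 0 1;0 0 -0.6 0 1;0 0 0 0 1",
)

```text
t: 24.2
position: [537.0, 390.3, 61.1]
eef_rot: [-0.029, -3.141, 0.0]
contact_force: [-1.4, -0.3, 0.8]
gripper_width: -0.003
```

Request:
arm_command(
  commands="0 0 -0.7 0 1;0 0 -0.7 0 1;0 0 -0.6 0 1;0 0 0 0 1",
)

```text
t: 24.6
position: [537.0, 390.4, 59.1]
eef_rot: [-0.029, -3.141, 0.0]
contact_force: [0.9, -0.5, -0.5]
gripper_width: -0.001
```

Request:
arm_command(
  commands="0 0 -0.7 0 1;0 0 -0.7 0 1;0 0 -0.6 0 1;0 0 0 0 1",
)

```text
t: 25.0
position: [537.0, 390.4, 57.1]
eef_rot: [-0.029, -3.141, 0.0]
contact_force: [-1.2, -0.2, 0.3]
gripper_width: -0.001
```

Request:
arm_command(
  commands="0 0 -0.7 0 1;0 0 -0.7 0 1;0 0 -0.6 0 1;0 0 0 0 1",
)

```text
t: 25.4
position: [537.0, 390.4, 55.1]
eef_rot: [-0.029, -3.141, 0.0]
contact_force: [-0.7, 0.1, 0.2]
gripper_width: 0.004
```

Request:
arm_command(
  commands="0 0 -0.5 0 1;0 0 -0.5 0 1;0 0 -0.5 0 1;0 0 0 0 1",
)

```text
t: 25.8
position: [537.0, 390.4, 53.6]
eef_rot: [-0.029, -3.141, 0.0]
contact_force: [-0.4, 0.7, -0.2]
gripper_width: 0.002
```

```bash
python3 - <<'E'
from h import *
S=st();P=S["position"]
for n in("side","top"): cv2.imwrite(f"pics/{n}11.png",robot.snapshot(n))
t=cv2.imread("pics/top11.png");s=cv2.imread("pics/side11.png")
g=lambda im:np.clip(255*(im/255.)**.45,0,255).astype(np.uint8)
cv2.imwrite("pics/z11.png",np.hstack([cv2.resize(g(t)[195:225,180:208],None,fx=14,fy=14,interpolation=2),cv2.resize(g(s)[265:295,282:310],None,fx=14,fy=14,interpolation=2)]))
E
```

```text
t 25.8 pos [537.01 390.36  53.6 ] close ang 88.93 z [-0. -0. -1.] F [-0.44  0.68 -0.17] w 0.002 j [-0.24  0.88 -0.79  1.57  0.71  0.99  0.3 ]
```

View pics/z11.png

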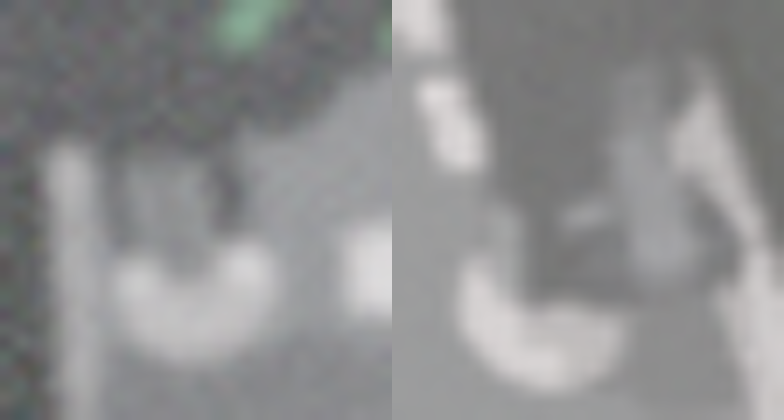

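Request:
arm_command(
  commands="1 0 -0.4 0 1;0.5 0 -0.4 0 1;0 0 -0.4 0 1;0 0 0 0 1",
)

```text
t: 26.3
position: [538.5, 390.4, 52.4]
eef_rot: [-0.029, -3.141, 0.0]
contact_force: [-0.2, 0.3, 0.0]
gripper_width: 0.004
```

Request:
arm_command(
  commands="0 0 -0.4 0 1;0 0 -0.4 0 1;0 0 -0.4 0 1;0 0 0 0 1",
)

```text
t: 26.7
position: [538.5, 390.4, 51.2]
eef_rot: [-0.029, -3.141, 0.0]
contact_force: [-0.3, 0.0, 0.2]
gripper_width: -0.003
```

Request:
arm_command(
  commands="0 0 -0.4 0 1;0 0 -0.4 0 1;0 0 -0.4 0 1;0 0 0 0 1",
)

```text
t: 27.1
position: [538.5, 390.3, 50.0]
eef_rot: [-0.029, -3.141, 0.0]
contact_force: [-0.1, 0.8, 1.1]
gripper_width: 0.0
```

Request:
arm_command(
  commands="0 0 -0.4 0 1;0 0 -0.4 0 1;0 0 0 0 1",
)

```text
t: 27.4
position: [538.5, 390.4, 49.2]
eef_rot: [-0.029, -3.141, 0.0]
contact_force: [0.2, -0.1, 0.4]
gripper_width: -0.0
```

Request:
arm_command(
  commands="0 0 -0.4 0 1;0 0 -0.4 0 1;0 0 0 0 1",
)

```text
t: 27.7
position: [538.5, 390.4, 48.4]
eef_rot: [-0.029, -3.141, 0.0]
contact_force: [0.3, 0.7, -0.3]
gripper_width: -0.004
```

Request:
arm_command(
  commands="0 0 -0.4 0 1;0 0 -0.4 0 1;0 0 0 0 1",
)

```text
t: 28.0
position: [538.5, 390.4, 47.6]
eef_rot: [-0.029, -3.141, 0.0]
contact_force: [0.6, 0.2, -0.3]
gripper_width: -0.0
```

```bash
python3 - <<'E'
from h import *
S=st();P=S["position"]
for n in("side","top"): cv2.imwrite(f"pics/{n}12.png",robot.snapshot(n))
t=cv2.imread("pics/top12.png");s=cv2.imread("pics/side12.png")
g=lambda im:np.clip(255*(im/255.)**.45,0,255).astype(np.uint8)
cv2.imwrite("pics/z12.png",np.hstack([cv2.resize(g(t)[195:225,180:208],None,fx=14,fy=14,interpolation=2),cv2.resize(g(s)[265:295,282:310],None,fx=14,fy=14,interpolation=2)]))
E
```

```text
t 28.0 pos [538.52 390.37  47.64] close ang 88.93 z [-0. -0. -1.] F [ 0.6   0.22 -0.26] w -0.0 j [-0.24  0.89 -0.78  1.57  0.72  0.99  0.3 ]
```

View pics/z12.png

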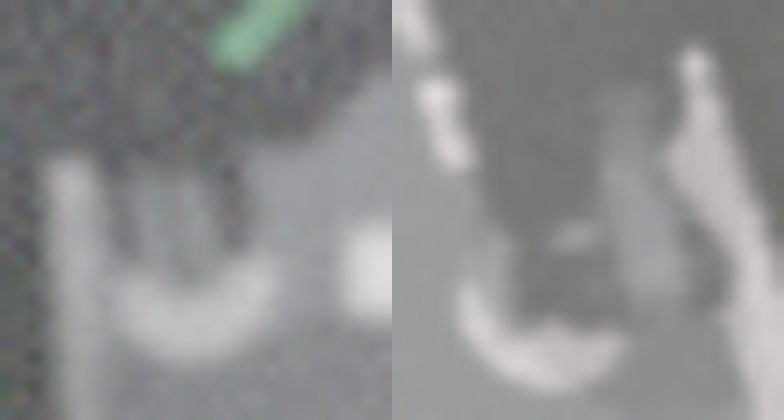

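Request:
arm_command(
  commands="0 0 -0.5 0 1;0 0 -0.5 0 1;0 0 0 0 1",
)

```text
t: 28.4
position: [538.5, 390.4, 46.6]
eef_rot: [-0.029, -3.141, 0.0]
contact_force: [0.7, -0.9, -0.5]
gripper_width: -0.002
```

Request:
arm_command(
  commands="0 0 -0.5 0 1;0 0 -0.5 0 1;0 0 0 0 1",
)

```text
t: 28.7
position: [538.5, 390.3, 45.6]
eef_rot: [-0.029, -3.141, 0.0]
contact_force: [-0.3, 0.2, 0.2]
gripper_width: 0.004
```

Request:
arm_command(
  commands="0 0 -0.5 0 1;0 0 -0.5 0 1;0 0 0 0 1",
)

```text
t: 29.0
position: [538.5, 390.4, 44.6]
eef_rot: [-0.029, -3.141, 0.0]
contact_force: [-0.1, 0.0, -0.2]
gripper_width: 0.001
```

Request:
arm_command(
  commands="0 0 -0.5 0 1;0 0 -0.5 0 1;0 0 0 0 1",
)

```text
t: 29.3
position: [538.7, 390.4, 43.8]
eef_rot: [0.029, 3.141, 0.0]
contact_force: [1.3, -0.5, 1.3]
gripper_width: 0.001
```

Request:
arm_command(
  commands="0 0 -0.5 0 1;0 0 -0.5 0 1;0 0 0 0 1",
)

```text
t: 29.6
position: [538.9, 390.5, 42.9]
eef_rot: [0.03, 3.141, 0.0]
contact_force: [1.4, -1.2, 4.7]
gripper_width: 0.001
```

```bash
python3 - <<'E'
from h import *
S=st();P=S["position"]
for n in("side","top"): cv2.imwrite(f"pics/{n}13.png",robot.snapshot(n))
t=cv2.imread("pics/top13.png");s=cv2.imread("pics/side13.png")
g=lambda im:np.clip(255*(im/255.)**.45,0,255).astype(np.uint8)
cv2.imwrite("pics/z13.png",np.hstack([cv2.resize(g(t)[195:225,180:208],None,fx=14,fy=14,interpolation=2),cv2.resize(g(s)[265:295,282:310],None,fx=14,fy=14,interpolation=2)]))
cv2.imwrite("pics/z13w.png",np.hstack([cv2.resize(g(t)[130:250,120:240],None,fx=3.3,fy=3.3,interpolation=2),cv2.resize(g(s)[200:320,230:350],None,fx=3.3,fy=3.3,interpolation=2)]))
E
```

```text
t 29.6 pos [538.86 390.45  42.89] close ang 88.92 z [ 0.  0. -1.] F [ 1.42 -1.19  4.68] w 0.001 j [-0.25  0.9  -0.78  1.57  0.72  0.98  0.3 ]
```

View pics/z13.png

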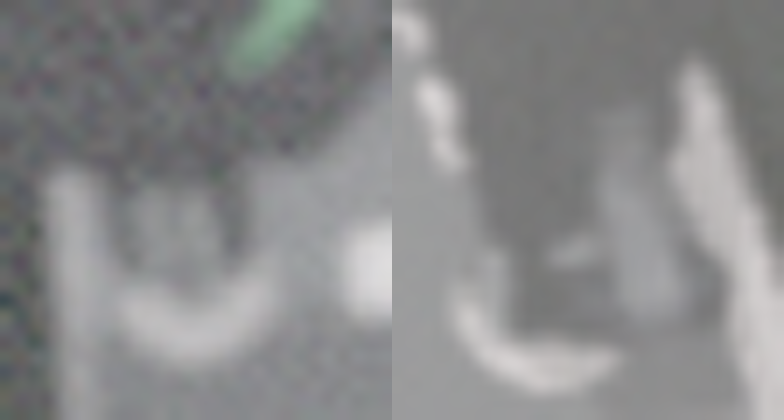

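View pics/z13w.png

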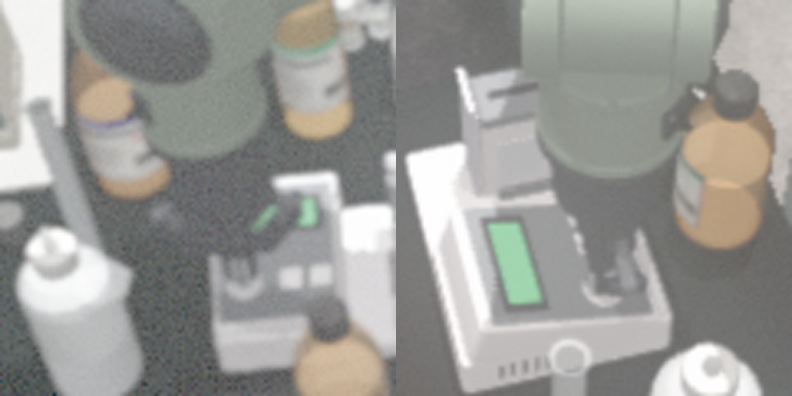

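Request:
arm_command(
  commands="0 0 -0.5 0 1;0 0 -0.4 0 1;0 0 0 0 1;0 0 0 0 1;0 0 0 0 1;0 0 0 0 1",
)

```text
t: 30.3
position: [538.9, 390.5, 42.3]
eef_rot: [0.03, 3.141, 0.0]
contact_force: [1.6, -0.9, 9.0]
gripper_width: -0.003
```

Request:
arm_command(
  commands="0 0 -0.4 0 1;0 0 0 0 1;0 0 0 0 1;0 0 0 0 1;0 0 0 0 1",
)

```text
t: 30.8
position: [538.9, 390.6, 42.2]
eef_rot: [0.03, 3.14, 0.001]
contact_force: [1.3, -2.5, 12.5]
gripper_width: 0.002
```

Request:
arm_command(
  commands="0 0 1 0 1;0 0 3 0 1;0 0 8 0 1;0 0 15 0 1;0 0 20 0 1;0 0 25 0 1;0 0 25 0 1;0 0 25 0 1;0 0 20 0 1;0 0 10 0 1",
)

```text
t: 31.8
position: [538.8, 391.0, 196.7]
eef_rot: [0.029, 3.139, 0.003]
contact_force: [0.7, -0.8, 0.1]
gripper_width: 0.002
```

Request:
arm_command(
  commands="0 0 15 0 1;0 0 15 0 1;0 0 10 0 1;0 0 0 0 1;0 0 0 0 1",
)

```text
t: 32.3
position: [538.5, 390.2, 233.0]
eef_rot: [-0.029, -3.141, 0.001]
contact_force: [-0.5, 0.1, -0.5]
gripper_width: -0.002
```

```bash
python3 - <<'E'
from h import *
st()
for n in("side","top"): cv2.imwrite(f"pics/{n}14.png",robot.snapshot(n))
t=cv2.imread("pics/top14.png");s=cv2.imread("pics/side14.png")
cv2.imwrite("pics/z14.png",np.hstack([cv2.resize(t[150:270,130:270],None,fx=2.8,fy=2.8,interpolation=2),cv2.resize(s[200:320,220:360],None,fx=2.8,fy=2.8,interpolation=2)]))
E
```

```text
t 32.3 pos [538.48 390.24 233.02] close ang 88.93 z [-0. -0. -1.] F [-0.51  0.08 -0.5 ] w -0.002 j [-0.2   0.7  -0.89  1.42  0.55  1.28  0.42]
```

View pics/z14.png

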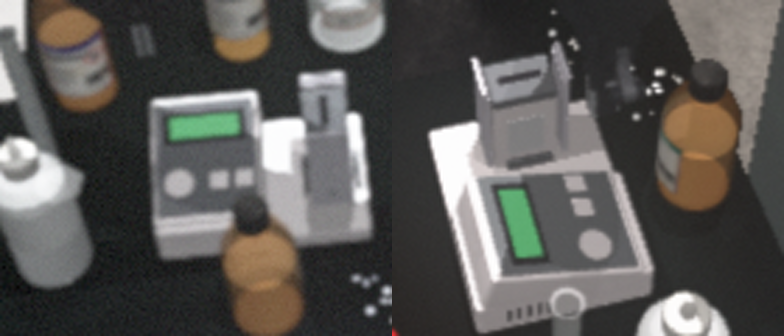

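The picture shows the cartridge seated between the cheeks, the brown bottle's cap still at about (219,225) in the top view, and the gripper clear of everything. I'm handing in the job now.

```bash
python3 -c "
from cell import robot
print(robot.sign_off())"
```

```text
the job is handed in; nothing more can be done
None
```

The cartridge is upright in the reader's bay and released. I then pressed the start key with closed fingertips, and handed the job in at about 32 s.

- **Cartridge:** I lifted it from the middle rack slot, set it down on free worktop and gripped it again across its 44 mm width. I then lowered it between the cheeks. It touched the bay floor at TCP height 81.1 mm (80.9 expected) with about 6 N, and there was almost no side force on the way down.
- **Start key:** Contact began with a spring-like rise of about 4 N/mm, then stiffened after about 1.6 mm. I held it at 9 to 12.5 N for roughly 1 s, above the 4 N needed and below the 30 N limit. Nothing in the pictures showed the key registering, so I infer it from force and travel only.
- **Last checks:** The final pictures show the cartridge seated and upright and the brown bottle where it started. The wash bottle looks undisturbed, the gripper is clear, and the tool force is near zero. The rack's jar and weighing bottle were not in those last crops.
- **Disagreements:**
  - The key was reached with the TCP about 24 mm lower than its measured height. The cameras likewise showed the fingertips about 19 mm above the stated TCP, so I went down in small force-checked steps.
  - The two cameras disagreed by up to about 4 mm, which I corrected using the held cartridge.

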